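Fetch the shaker from behind the spice jars

TASK

The glass shaker stands at the back of the wooden spice rack, shut in behind two spice jars. First stand both jars upright on the small wooden board; then take the shaker out and seat it in the free recess of the metal cruet tray, beside its twin; only then put each jar back upright in the rack on the very spot where it stood at the start (front jar in front, the other behind it). Keep everything upright, leave the twin shaker where it is, and let go of everything at the end.

Things in the scene. Friction and masses are not known exactly. Their poses are not given: they have to be found in the camera images.
- rack: Fixed wooden spice trough, 206 (x) by 80 mm (y), open above; origin: centre of underside; +x = far end. Floor top at z=8. Side walls 8 thick, 64 apart, tops at z=60 for x<20, at z=85 for x>20 mm; end lips 20 high. Cork discs mark places x=-75, -15 (a jar on each, which varies), +45 (shaker); 15 mm between neighbours. Grip jars across y, above the walls; the shaker along x, once the jars are gone.
- board: Fixed small plain wooden board, 190 mm (x) by 110 mm (y), 12 mm thick; origin at the centre of its underside, top face 12 mm above it. Empty at the start; room for both jars side by side along x. To the left or right of the rack.
- cruet: Fixed flat metal cruet tray, 170 mm (x) by 80 mm (y), 12 mm thick; origin at the centre of its underside. Two round recesses, 58 mm across and 5 mm deep with dark felt (floor 7 mm above the origin), at y = 0: x = -42 mm (the twin stands there) and x = +42 mm (free; the one farther from the robot). On the other side of the rack from the board.
- jar_black: Loose glass spice jar with a black cap (green patch on its top), 44 mm across, 105 mm tall (cap from 85 mm up, 44 mm across), about 0.11 kg; origin at the centre of its underside, z up. Stands in the rack at the front or middle place.
- jar_white: Loose glass spice jar with a whitish cap, 44 mm across, 109 mm tall (cap from 88 mm up, 44 mm across), about 0.11 kg; origin at the centre of its underside, z up. Stands in the rack at the front or middle place.
- shaker: Loose glass shaker, pale contents, grey domed cap, 44 mm across at the body (up to 74 mm), dome 34 mm across, 90 mm tall, about 0.1 kg; origin at the centre of its underside, z up. Stands at the rear place of the rack. The one to fetch; its base is a little uneven (leans up to 3 degrees).
- twin: Loose glass shaker of the same shape and size, darker contents (44 mm across, 90 mm tall, origin at the centre of its underside), already standing in the cruet tray's recess at x = -42 mm. Leave it alone.
There are look-alikes about, which are no part of the job. Leave any orange or purple look-alike of the jar_black alone.

How it is judged:
By the outcome, as a careful person would: the job done as asked, in the order asked, and still so for the second after the job is handed in, with the robot touching nothing.
It also fails if it takes over 128 s, if anything falls off the work surface, if the arm or the gripper's body presses on something with over 40 N, if the wrist force passes 120 N, or if a joint passes its speed limit or range.

ROBOT

A 6-joint arm with a two-finger parallel gripper is mounted at the origin on a cart in front of the work surface, level with it; the furniture and walls round the work are solid. World frame = base frame: x ahead of the robot, y to its left, z up, the work surface at z = 0. Lengths are in mm, angles in degrees, forces in N, time in s.
With the tool pointing down it reaches from about 300 to 850 mm from the base axis. Payload 4.2 kg.
Tool frame: the origin (TCP) lies midway between the tips of the shut fingers; the grasp point (between the pads) lies 19 mm behind it; x points along the fingers, y is the direction in which the jaws open and shut, and the axes are right-handed (so a half turn about x gives the same grasp; the last joint's range is limited). The gripper opens to 91 mm and grips with 3 to 60 N. Pads are 32 mm wide; open, the fingers measure 118 mm over their backs; the gripper's body (76 mm by 178 mm) begins 60 mm behind the grasp point.
Start: joints at [-70.474, 18.312, 89.639, -0, 72.044, -1.146], TCP at [202.992, -537.994, 213.976] pointing down, gripper open.
Joint ranges: [-177.97, 177.97], [-48.28, 115.42], [12.27, 149.76], [-77.06, 257.06], [2.81, 150.46], [-146.56, 146.56]. Speed limits (degrees/s): [147.25, 147.25, 180, 180, 180, 180].

INTERFACE

Orientations are given as [roll, pitch, yaw] about the fixed x, y, z axes, in that order (R = Rz(yaw) Ry(pitch) Rx(roll)).
In Python, from workcell import env gives the robot as it stands.
- The arm moves only by the shell command python3 -m handwheel 'ROWS' [FORCE]. ROWS is text: rows parted by semicolons, each of 7 numbers parted by spaces: the turn, a rotation vector about the tool's x, y, z in degrees, then the shift along the tool's x, y, z in m, then the finger opening in m, from 0 to 0.0912. In form: rx ry rz x y z grip; .... A call has 1 to 12 rows; each row is the pose to reach, as a shift and turn from the pose commanded when the call began, along the tool's axes at that moment; what a row does not reach only later rows make up. A row lasts 1/12 s, in which the tool goes at most 41.7 mm and 7.16 degrees, less where a joint would pass 70% of its speed; a pose out of reach is approached as far as the arm can. A call with a gripper value outside its range is refused whole. The fingers move at their own pace and stop on an object; FORCE is the grip in N (left out, the last holds). Time passes only in rows, so rows that repeat a pose let the fingers close. It gives the time, the measured TCP pose, the force and the opening at its end, in the units of the state.
- env.state(): the state, without advancing time (a new reading comes with each control period).
- env.grab_frame(name): name is "side" or "top"; returns the picture (400x640x3 uint8, red, green, blue); there is no depth.
- env.get_calibration(name): a dict with "mtx" (3x3 intrinsics, pixels), "T" (4x4, takes a point from camera to world coordinates). Camera axes: x right, y up, looking along -z (the intrinsics and any distortion apply to the point x, -y, -z); pixel columns grow to the right and rows downward; lengths in mm; the calibration is good to about 2 mm. A picture is of the moment at which its call begins. get_calibration takes no time and is no camera call.
- env.job_done(): hands the job in, once; it reports no verdict.
The state is a dict: "time_s": time; "qpos": joint angles; "qvel": joint speeds; "effort": joint torques, N m; "ee_pos": TCP position; "ee_rot": TCP orientation; "force": force on the tool from outside, world axes, zero at the start; "torque": the same for the moment, N m; "gripper_width": finger opening in mm.
Only numpy, scipy, OpenCV 4.12 (cv2) and the standard library are available. Lean on these libraries where they do the work, as an engineer would, in place of code of your own. Each camera call takes 0.05 s, during which the arm holds its last target. There are 200 camera calls.

## Working session

There is one attempt and no reset: what is moved stays moved. The work goes in short steps, Python scripts to look and compute and a shell command to move; the robot and the scene stay as the last step left them, time stands still between calls to the robot, and variables do not carry over. Pictures are saved under pics/ and viewed, on a budget of 14 in all, crops included, one or two more only if the job needs it, and the job is handed in when it is done.

```bash
ls; mkdir -p pics
python3 - <<'E'
from workcell import env
import cv2
for n in("top","side"):
    cv2.imwrite(f"pics/{n}0.png",env.grab_frame(n)[:,:,::-1])
    c=env.get_calibration(n);print(n,c["mtx"],c["T"],[k for k in c], c.get("dist"))
print(env.state())
E
```

```text
pics
top [[361.00246435   0.         319.66863277]
 [  0.         361.00246435 194.2010617 ]
 [  0.           0.           1.        ]] [[ 1.45409518e-02  9.97442833e-01 -6.99739688e-02  4.31452263e+02]
 [-9.99707199e-01  1.58562443e-02  1.82782699e-02 -1.36177692e+02]
 [ 1.93410536e-02  6.96876969e-02  9.97381346e-01  9.05744600e+02]
 [ 0.00000000e+00  0.00000000e+00  0.00000000e+00  1.00000000e+00]] ['mtx', 'T'] None
side [[487.47862298   0.         314.81774504]
 [  0.         487.47862298 192.50859126]
 [  0.           0.           1.        ]] [[ 9.99392806e-01  2.65882988e-02 -2.25184927e-02  4.77100663e+02]
 [-3.41800558e-02  6.22671350e-01 -7.81736601e-01 -8.67187644e+02]
 [-6.76342603e-03  7.82031618e-01  6.23202057e-01  6.46960702e+02]
 [ 0.00000000e+00  0.00000000e+00  0.00000000e+00  1.00000000e+00]] ['mtx', 'T'] None
{'time_s': 0.1, 'qpos': array([-7.04729116e+01,  1.83485898e+01,  8.96980768e+01, -1.31027872e-04,
        7.20435338e+01, -1.14825437e+00]), 'qvel': array([-0.03329416, -0.03125934, -0.06152532, -0.05847862, -0.02552188,
       -0.05004707]), 'effort': array([-2.17443164e-05, -4.13333023e+01, -2.32511312e+01,  7.29391607e-02,
        4.22682264e-02, -6.31505873e-05]), 'ee_pos': array([ 202.84836641, -537.56363995,  213.2072909 ]), 'ee_rot': array([-91.06911928,  89.90979953, 109.60626393]), 'force': array([-0.56202979,  0.07616363, -0.01538237]), 'torque': array([-0.09535823, -0.07335227, -0.05914152]), 'gripper_width': 91.44467889150553}
```

View pics/top0.png

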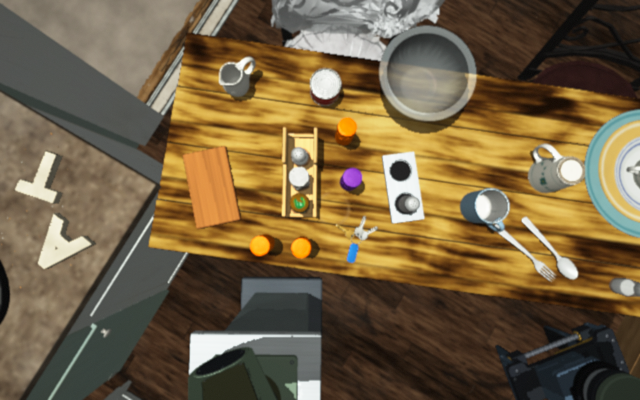

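View pics/side0.png

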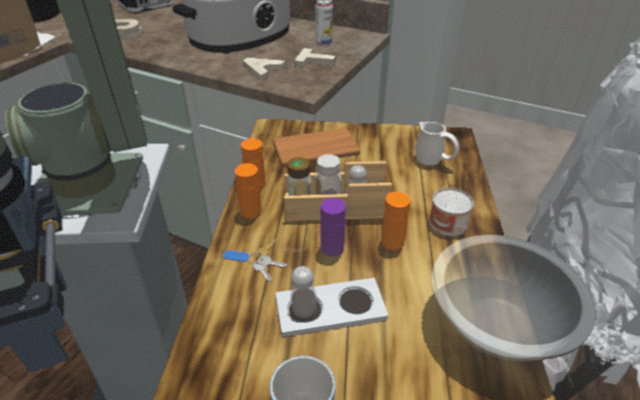

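The top view shows the rack at (300,172) with the black jar in front (300,203), the white jar in the middle (299,178) and the shaker at (299,156). The board is at (211,188), the cruet tray at (403,187) with its free recess at (400,170). The orange and purple look-alikes stand around the rack.

```bash
cat > h.py <<'E'
import numpy as np, cv2
from workcell import env
from scipy.spatial.transform import Rotation as R
cal={n:env.get_calibration(n) for n in("top","side")}
def ray(n,p):
    c=cal[n];v=np.linalg.inv(c["mtx"])@[p[0],p[1],1];return c["T"][:3,3],c["T"][:3,:3]@[v[0],-v[1],-v[2]]
def onz(n,p,z):
    o,d=ray(n,p);return o+d*(z-o[2])/d[2]
def tri(a,b):
    (o,d),(p,e)=ray("top",a),ray("side",b);d=d/np.linalg.norm(d);e=e/np.linalg.norm(e)
    t=np.linalg.lstsq(np.c_[d,-e],p-o,rcond=None)[0];A=o+d*t[0];B=p+e*t[1];return (A+B)/2,np.linalg.norm(A-B)
def proj(n,P):
    c=cal[n];q=c["T"][:3,:3].T@(np.asarray(P,float)-c["T"][:3,3]);u=c["mtx"]@[q[0],-q[1],-q[2]];return u[:2]/u[2]
def shot(n,f,box,k):
    x,y,w,h=box;i=env.grab_frame(n)[:,:,::-1]
    cv2.imwrite(f,cv2.resize(i[y:y+h,x:x+w],None,fx=k,fy=k,interpolation=cv2.INTER_CUBIC));return i
E
python3 - <<'E'
from h import *
a=cv2.imread("pics/top0.png");b=cv2.imread("pics/side0.png")
cv2.imwrite("pics/topz.png",cv2.resize(a[115:235,175:435],None,fx=3,fy=3,interpolation=2))
cv2.imwrite("pics/sidez.png",cv2.resize(b[125:335,230:430],None,fx=2.8,fy=2.8,interpolation=2))
E
```

```text
(no output)
```

View pics/topz.png

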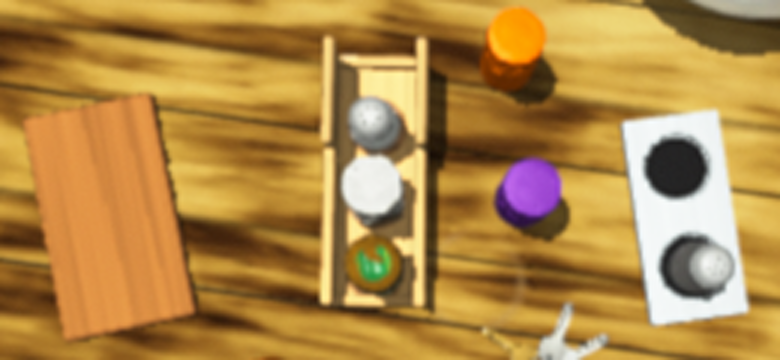

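View pics/sidez.png

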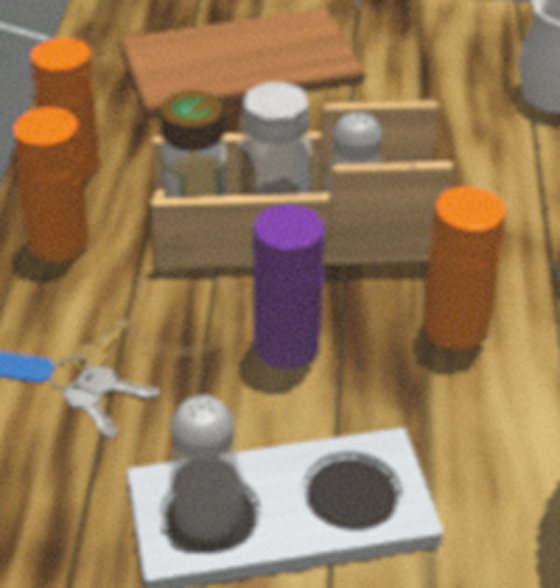

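Run:
```python
from h import *
np.set_printoptions(precision=1,suppress=True)
T=lambda u,v:((u+.5)/3-.5+175,(v+.5)/3-.5+115)
S=lambda u,v:((u+.5)/2.8-.5+230,(v+.5)/2.8-.5+125)
def box(n,f,pts,z):
    P=np.array([onz(n,f(*p),z) for p in pts]);e=np.roll(P,-1,0)-P
    print(n,"c",P.mean(0),"sides",np.linalg.norm(e,axis=1),"ang",np.degrees(np.arctan2(e[:,1],e[:,0])))
print("board");box("top",T,[(25,120),(155,95),(195,312),(68,340)],12);box("side",S,[(122,40),(328,10),(362,72),(150,104)],12)
print("cruet");box("top",T,[(622,123),(716,110),(748,312),(652,325)],12);box("side",S,[(128,468),(405,430),(440,536),(148,576)],12)
print("recess",onz("top",T(676,166),12),onz("side",S(353,491),12))
print("rack hi far L,R",onz("top",T(322,38),85),onz("top",T(428,37),85))
print("step L,R",onz("top",T(322,145),85),onz("top",T(430,145),85))
print("near L,R",onz("top",T(320,304),60),onz("top",T(433,308),60))
print("side: near-wall R near,step60,step85,far",onz("side",S(153,204),60),onz("side",S(330,203),60),onz("side",S(332,170),85),onz("side",S(452,168),85))
for nm,a,b,z in(("black",(374,265),(192,104),113),("white",(373,187),(276,101),117),("shaker",(371,119),(357,130),92)):
    print(nm,onz("top",T(*a),z),onz("side",S(*b),z),tri(T(*a),S(*b)))
for nm,a,z in (("purple",(532,187),105),("orangeR",(516,36),105)): print(nm,onz("top",T(*a),z))
for nm,b in (("purple",(290,226)),("orangeR",(469,208)),("oF1",(46,127)),("oF2",(61,56))): print(nm,onz("side",S(*b),105))
t=cv2.imread("pics/top0.png")
for nm,lo,hi in(("green",(40,60,40),(85,255,255)),("orange",(5,200,180),(14,255,255)),("purple",(125,80,60),(150,255,255))):
    m=cv2.inRange(cv2.cvtColor(t,cv2.COLOR_BGR2HSV),lo,hi);n,_,s,c=cv2.connectedComponentsWithStats(m)
    for i in range(1,n):
        if s[i,4]>25 and s[i,4]<2000 and 200<c[i][0]<450 and c[i][1]<260:print(nm,s[i],c[i],onz("top",c[i],113 if nm=="green" else 105))
```

```text
board
top c [508.6 114.9  12. ] sides [108.8 183.4 105.4 185.6] ang [ -77.8 -167.9  103.3   13.2]
side c [509.1 113.2  12. ] sides [187.2 102.6 180.7 101.2] ang [  12.9  -78.8 -167.6  104.8]
cruet
top c [ 515.6 -359.9   12. ] sides [ 80.  170.6  80.7 170. ] ang [ -81.1 -171.2   98.5    8.6]
side c [ 515.2 -360.7   12. ] sides [169.9  79.8 165.9  77.8] ang [   7.8  -83.1 -172.9   99.8]
recess [ 558.1 -352.9   12. ] [ 557.3 -355.6   12. ]
rack hi far L,R [642.1 -62.2  85. ] [ 644.5 -143.6   85. ]
step L,R [559.2 -64.   85. ] [ 560.7 -146.3   85. ]
near L,R [438.4 -62.9  60. ] [ 436.5 -150.9   60. ]
side: near-wall R near,step60,step85,far [ 439.6 -143.8   60. ] [ 560.2 -147.9   60. ] [ 561.  -143.5   85. ] [ 641.9 -144.7   85. ]
black [ 467.  -106.3  113. ] [ 468.  -102.1  113. ] (array([ 467.5, -106.4,  116. ]), np.float64(1.1945629865743201))
white [ 523.9 -104.7  117. ] [ 525.  -106.8  117. ] (array([ 524.6, -104.6,  115.4]), np.float64(1.0785231787723117))
shaker [ 578.7 -101.2   92. ] [ 581.2 -108.3   92. ] (array([ 580.9, -101. ,   86.5]), np.float64(2.4765888957985682))
purple [ 527.3 -222.6  105. ]
orangeR [ 641.4 -209.6  105. ]
purple [ 527.3 -224.4  105. ]
orangeR [ 640.2 -211.6  105. ]
oF1 [ 368.8 -113.5  105. ]
oF2 [373.  -25.6 105. ]
green [294 197  11  12  80] [299.4 203.2] [ 466.6 -106.5  113. ]
purple [341 168  21  22 362] [351.  178.5] [ 524.  -220.3  105. ]
```

```bash
cat >> h.py <<'E'
def go(x,y,z,ydir=90):
    """turn + shift (tool axes, deg, m) from the measured pose to a downward pose with tool y at heading ydir"""
    s=env.state();M=R.from_euler("xyz",s["ee_rot"],degrees=True)
    best=None
    for h in(ydir,ydir+180):
        c,n=np.cos(np.radians(h)),np.sin(np.radians(h));X=np.array([0,0,-1]);Y=np.array([c,n,0])
        rv=(M.inv()*R.from_matrix(np.c_[X,Y,np.cross(X,Y)])).as_rotvec(degrees=True)
        if best is None or np.linalg.norm(rv)<np.linalg.norm(best):best=rv
    print("turn",best.round(2),"shift",(M.inv().apply(np.array([x,y,z])-s["ee_pos"])/1e3).round(4),"t",round(s["time_s"],2),"q6",s["qpos"][5].round(1))
E
python3 - <<'E'
from h import *
print(R.from_euler("xyz",env.state()["ee_rot"],degrees=True).as_matrix().round(3))
go(466.5,-105.5,190)
E
```

```text
[[-0.001  0.353 -0.936]
 [ 0.001 -0.936 -0.353]
 [-1.    -0.002 -0.   ]]
turn [2.068e+01 1.000e-02 9.000e-02] shift [ 0.0237 -0.3111 -0.3992] t 0.1 q6 -1.1
```

```bash
python3 -m handwheel '3 0 0 0 -0.03 -0.04 0.07; 6 0 0 0 -0.06 -0.075 0.07; 9 0 0 0 -0.085 -0.11 0.07; 12 0 0 0 -0.11 -0.14 0.07; 14 0 0 0.005 -0.135 -0.175 0.07; 16 0 0 0.008 -0.16 -0.205 0.07; 18 0 0 0.01 -0.185 -0.235 0.07; 20.7 0 0 0.012 -0.21 -0.27 0.07; 20.7 0 0 0.014 -0.23 -0.3 0.07; 20.7 0 0 0.016 -0.255 -0.33 0.07; 20.7 0 0 0.018 -0.28 -0.36 0.07; 20.7 0 0 0.02 -0.3 -0.385 0.07' 15
python3 -c "from h import *;go(466.5,-105.5,72)"
```

```text
time_s: 1.1
ee_pos: [458.0, -118.7, 193.6]
ee_rot: [-66.2, 90.0, 113.8]
force: [-0.4, -0.8, -0.7]
gripper_width: 70.0
turn [0.05 0.01 0.03] shift [ 0.1216 -0.0131 -0.0086] t 1.1 q6 74.0
```

```bash
python3 -m handwheel '0 0 0 0.01 -0.013 -0.0085 0.07; 0 0 0 0.03 -0.013 -0.0085 0.07; 0 0 0 0.05 -0.013 -0.0085 0.07; 0 0 0 0.07 -0.013 -0.0085 0.07; 0 0 0 0.09 -0.013 -0.0085 0.07; 0 0 0 0.105 -0.013 -0.0085 0.07; 0 0 0 0.115 -0.013 -0.0085 0.07; 0 0 0 0.12 -0.013 -0.0085 0.07; 0 0 0 0.121 -0.013 -0.0085 0.07; 0 0 0 0.121 -0.013 -0.0085 0.07'
python3 - <<'E'
from h import *
a=env.grab_frame("top");b=env.grab_frame("side")
k=lambda i,x,y,w,h,f:cv2.resize(i[y:y+h,x:x+w,::-1],None,fx=f,fy=f,interpolation=2)
A=k(a,230,110,130,130,3);B=k(b,240,90,170,165,2.4)
h=max(A.shape[0],B.shape[0]);P=lambda i:cv2.copyMakeBorder(i,0,h-i.shape[0],0,0,0)
cv2.imwrite("pics/g1.png",cv2.hconcat([P(A),P(B)]))
E
```

```text
time_s: 1.93
ee_pos: [465.8, -108.4, 72.9]
ee_rot: [3.0, 90.0, -177.1]
force: [0.4, 0.0, -0.5]
gripper_width: 70.2
```

View pics/g1.png

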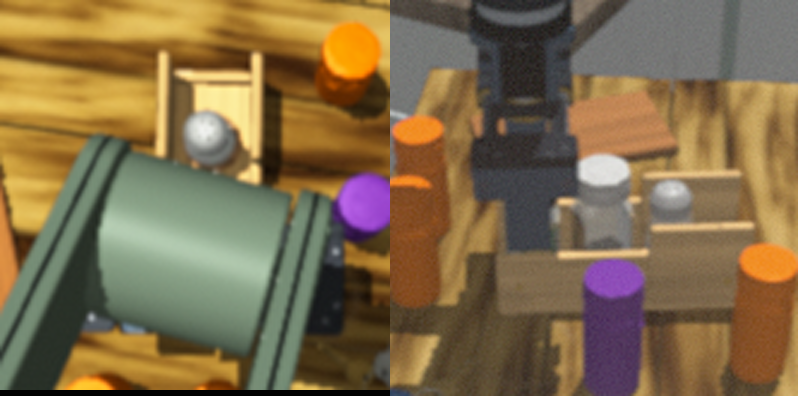

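The picture shows the fingers above the near wall (right view, about (530,220)) around the black jar, clear of the white jar at (603,200).

Run:
```python
from h import *
go(466.5,-105.5,72)
s=env.state();print(s["ee_pos"],s["qvel"].round(2))
```

```text
turn [-0.03 -0.08 -0.03] shift [ 0.0016 -0.0031 -0.0001] t 2.03 q6 75.6
[ 466.35987077 -108.58583934   73.60268251] [-0.08 -0.31 -0.25 -0.02 -0.03 -0.02]
```

```bash
python3 -m handwheel '0 0 0 0.001 -0.003 0 0.07; 0 0 0 0.001 -0.003 0 0.07; 0 0 0 0.001 -0.003 0 0.055; 0 0 0 0.001 -0.003 0 0.048; 0 0 0 0.001 -0.003 0 0.044; 0 0 0 0.001 -0.003 0 0.038; 0 0 0 0.001 -0.003 0 0.036; 0 0 0 0.001 -0.003 0 0.036; 0 0 0 0.001 -0.003 0 0.036; 0 0 0 0.001 -0.003 0 0.036' 15
python3 -m handwheel '0 0 0 -0.002 0 0 0.036; 0 0 0 -0.006 0 0 0.036; 0 0 0 -0.015 0 0 0.036; 0 0 0 -0.03 0 0 0.036; 0 0 0 -0.05 0 0 0.036; 0 0 0 -0.07 0 0 0.036; 0 0 0 -0.09 0 0 0.036; 0 0 0 -0.11 0 0 0.036; 0 0 0 -0.12 0 0 0.036; 0 0 0 -0.125 0 0 0.036'
python3 -c "from h import *;go(464,104,200)"
```

```text
time_s: 2.87
ee_pos: [465.9, -105.4, 72.0]
ee_rot: [150.5, 90.0, -29.5]
force: [-0.4, -0.3, 0.6]
gripper_width: 43.8
time_s: 3.7
ee_pos: [466.5, -105.6, 199.0]
ee_rot: [163.5, 89.8, -16.5]
force: [0.8, -0.5, -1.6]
gripper_width: 43.8
turn [-0.03 -0.19 -0.06] shift [-0.0012 -0.2096  0.0026] t 3.7 q6 75.9
```

```bash
python3 -m handwheel '0 0 0 0 -0.006 0 0.036; 0 0 0 0 -0.02 0 0.036; 0 0 0 0 -0.04 0 0.036; 0 0 0 0 -0.065 0 0.036; 0 0 0 0 -0.09 0 0.036; 0 0 0 0 -0.115 0.001 0.036; 0 0 0 0 -0.14 0.002 0.036; 0 0 0 0 -0.165 0.0025 0.036; 0 0 0 0 -0.185 0.0025 0.036; 0 0 0 0 -0.2 0.0025 0.036; 0 0 0 0 -0.207 0.0025 0.036; 0 0 0 0 -0.2095 0.0025 0.036'
python3 -m handwheel '0 0 0 0.01 0 0 0.036; 0 0 0 0.03 0 0 0.036; 0 0 0 0.05 0 0 0.036; 0 0 0 0.07 0 0 0.036; 0 0 0 0.09 0 0 0.036; 0 0 0 0.1 0 0 0.036; 0 0 0 0.107 0 0 0.036; 0 0 0 0.11 0 0 0.036; 0 0 0 0.11 0 0 0.036; 0 0 0 0.11 0 0 0.036'
python3 -c "from h import *;go(464,104,76.5)"
```

```text
time_s: 4.7
ee_pos: [462.6, 105.1, 195.8]
ee_rot: [11.4, 89.9, -168.5]
force: [-0.1, -0.1, -1.0]
gripper_width: 43.8
time_s: 5.53
ee_pos: [463.8, 103.8, 87.2]
ee_rot: [179.5, 90.0, -0.6]
force: [-0.2, 0.1, -0.9]
gripper_width: 43.3
turn [-0.06 -0.05 -0.  ] shift [ 0.0107 -0.0002 -0.0002] t 5.53 q6 101.3
```

```bash
python3 -m handwheel '0 0 0 0.004 0 0 0.036; 0 0 0 0.007 0 0 0.036; 0 0 0 0.009 0 0 0.036; 0 0 0 0.01 0 0 0.036; 0 0 0 0.0105 0 0 0.036; 0 0 0 0.0105 0 0 0.036; 0 0 0 0.0105 0 0 0.036'
python3 -m handwheel '0 0 0 0.0005 0 0 0.036; 0 0 0 0.0005 0 0 0.044; 0 0 0 0.0005 0 0 0.046; 0 0 0 0.0005 0 0 0.05; 0 0 0 0.0005 0 0 0.06; 0 0 0 0.0005 0 0 0.07; 0 0 0 0.0005 0 0 0.07; 0 0 0 0.0005 0 0 0.07'
python3 -m handwheel '0 0 0 -0.01 0 0 0.07; 0 0 0 -0.04 0 0 0.07; 0 0 0 -0.07 0 0 0.07; 0 0 0 -0.1 0 0 0.07; 0 0 0 -0.12 0.03 0 0.07; 0 0 0 -0.12 0.065 -0.015 0.07; 0 0 0 -0.12 0.1 -0.03 0.07; 0 0 0 -0.12 0.135 -0.045 0.07; 0 0 0 -0.12 0.17 -0.06 0.07; 0 0 0 -0.12 0.2 -0.06 0.07; 0 0 0 -0.12 0.2095 -0.0605 0.07; 0 0 0 -0.12 0.2095 -0.0605 0.07'
python3 -c "from h import *;go(524.5,-105.2,76)"
```

```text
time_s: 6.12
ee_pos: [463.5, 104.1, 76.5]
ee_rot: [157.8, 90.0, -22.2]
force: [-0.3, 0.1, -0.5]
gripper_width: 43.7
time_s: 6.78
ee_pos: [463.4, 104.1, 76.0]
ee_rot: [148.7, 90.0, -31.4]
force: [-1.2, 1.1, -0.4]
gripper_width: 69.8
time_s: 7.78
ee_pos: [523.7, -107.3, 195.6]
ee_rot: [15.2, 90.0, -165.1]
force: [0.3, -0.6, -0.2]
gripper_width: 70.1
turn [-0.23  0.03 -0.01] shift [ 0.1196 -0.0022 -0.0009] t 7.78 q6 77.4
```

```bash
python3 -m handwheel '0 0 0 0.02 0 0 0.07; 0 0 0 0.04 0 0 0.07; 0 0 0 0.05 0 0 0.07; 0 0 0 0.05 0 0 0.07; 0 0 0 0.05 0 0 0.07; 0 0 0 0.05 0 0 0.07'
python3 - <<'E'
from h import *
go(524.5,-105.2,76)
a=env.grab_frame("top");b=env.grab_frame("side")
k=lambda i,x,y,w,h,f:cv2.resize(i[y:y+h,x:x+w,::-1],None,fx=f,fy=f,interpolation=2)
A=k(a,170,110,130,130,3);B=k(b,240,90,170,165,2.4)
cv2.imwrite("pics/g2.png",cv2.hconcat([A,B[:390]]))
E
```

```text
time_s: 8.28
ee_pos: [524.5, -104.9, 147.0]
ee_rot: [170.6, 89.9, -9.4]
force: [0.2, 0.5, 0.8]
gripper_width: 70.0
turn [ 0.02 -0.11 -0.02] shift [0.071  0.0003 0.0002] t 8.28 q6 77.4
```

View pics/g2.png

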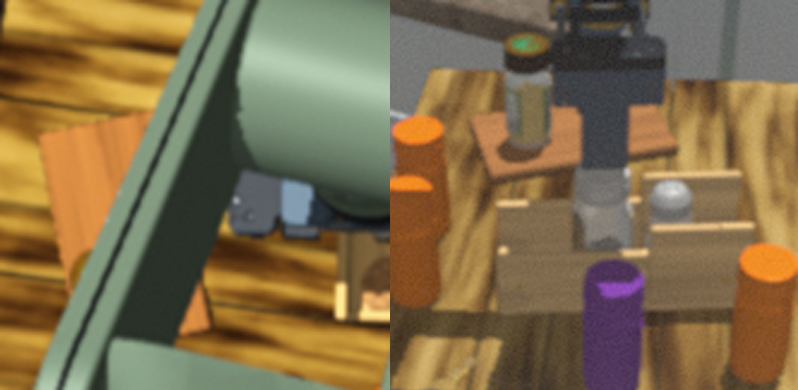

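The black jar stands upright on the board (528,95 in the right view), and the fingers are centred on the white jar (603,205).

```bash
python3 -m handwheel '0 0 0 0.015 0 0 0.07; 0 0 0 0.035 0 0 0.07; 0 0 0 0.052 0 0 0.07; 0 0 0 0.064 0 0 0.07; 0 0 0 0.07 0 0 0.07; 0 0 0 0.073 0 0 0.07; 0 0 0 0.073 0 0 0.07; 0 0 0 0.073 0 0 0.055; 0 0 0 0.073 0 0 0.048; 0 0 0 0.073 0 0 0.044; 0 0 0 0.073 0 0 0.038; 0 0 0 0.073 0 0 0.036'
python3 -m handwheel '0 0 0 0 0 0 0.036; 0 0 0 0 0 0 0.036; 0 0 0 0 0 0 0.036; 0 0 0 0 0 0 0.036'
python3 -m handwheel '0 0 0 -0.002 0 0 0.036; 0 0 0 -0.006 0 0 0.036; 0 0 0 -0.015 0 0 0.036; 0 0 0 -0.03 0 0 0.036; 0 0 0 -0.05 0 0 0.036; 0 0 0 -0.07 0 0 0.036; 0 0 0 -0.09 0 0 0.036; 0 0 0 -0.11 0 0 0.036; 0 0 0 -0.12 0 0 0.036; 0 0 0 -0.125 0 0 0.036; 0 0 0 -0.125 0 0 0.036'
python3 -c "from h import *;go(554,124,200)"
```

```text
time_s: 9.38
ee_pos: [524.3, -105.4, 73.6]
ee_rot: [175.4, 89.9, -4.7]
force: [-0.7, 0.9, 2.7]
gripper_width: 46.5
time_s: 9.72
ee_pos: [524.3, -105.4, 73.5]
ee_rot: [175.4, 89.9, -4.7]
force: [-0.3, 2.4, 6.2]
gripper_width: 46.1
time_s: 10.63
ee_pos: [524.1, -105.6, 198.8]
ee_rot: [161.8, 89.9, -18.2]
force: [-0.0, -0.5, -0.5]
gripper_width: 46.4
turn [-0.03 -0.09 -0.03] shift [-0.0013 -0.2296 -0.0298] t 10.63 q6 77.4
```

Run:
```python
from h import *
b=env.grab_frame("side")
cv2.imwrite("pics/g3.png",cv2.resize(b[20:240,230:430,::-1],None,fx=2.7,fy=2.7,interpolation=2))
s=env.state();print(s["force"],s["torque"],s["gripper_width"])
```

```text
[-0.90997746  0.15170486 -1.97939508] [ 0.0091247  -0.01609181 -0.03105411] 46.29232790777579
```

View pics/g3.png

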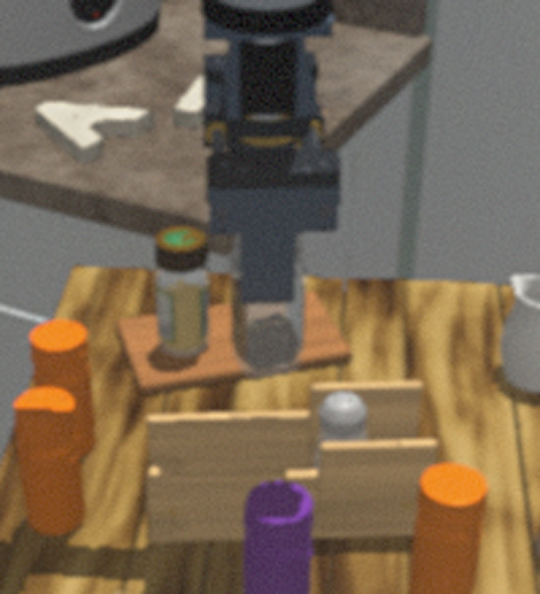

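The white jar hangs upright in the gripper at (270,310), and the black jar is upright on the board at (182,300). A width of 46.3 mm is a bit over nominal, so I will lower it gently.

```bash
python3 -m handwheel '0 0 0 0 -0.006 0 0.036; 0 0 0 0 -0.02 -0.002 0.036; 0 0 0 0 -0.04 -0.005 0.036; 0 0 0 0 -0.065 -0.01 0.036; 0 0 0 0 -0.09 -0.015 0.036; 0 0 0 0 -0.115 -0.02 0.036; 0 0 0 0 -0.14 -0.025 0.036; 0 0 0 0 -0.17 -0.03 0.036; 0 0 0 0 -0.195 -0.03 0.036; 0 0 0 0 -0.215 -0.03 0.036; 0 0 0 0 -0.226 -0.03 0.036; 0 0 0 0 -0.2295 -0.03 0.036'
python3 -m handwheel '0 0 0 0.01 0 0 0.036; 0 0 0 0.03 0 0 0.036; 0 0 0 0.05 0 0 0.036; 0 0 0 0.07 0 0 0.036; 0 0 0 0.09 0 0 0.036; 0 0 0 0.1 0 0 0.036; 0 0 0 0.107 0 0 0.036; 0 0 0 0.11 0 0 0.036; 0 0 0 0.11 0 0 0.036; 0 0 0 0.11 0 0 0.036'
python3 -c "from h import *;go(554,124,77.5)"
```

```text
time_s: 11.68
ee_pos: [553.2, 125.8, 196.7]
ee_rot: [5.0, 89.9, -174.9]
force: [-0.3, 0.3, -1.9]
gripper_width: 46.4
time_s: 12.52
ee_pos: [554.6, 123.9, 88.7]
ee_rot: [-174.5, 89.9, 5.4]
force: [-0.6, -0.3, -1.4]
gripper_width: 46.3
turn [-0.05 -0.09  0.01] shift [ 0.0112 -0.0001  0.0006] t 12.52 q6 101.5
```

```bash
python3 -m handwheel '0 0 0 0.004 0 0 0.036; 0 0 0 0.007 0 0 0.036; 0 0 0 0.0085 0 0 0.036; 0 0 0 0.0095 0 0 0.036; 0 0 0 0.0095 0 0 0.036'
python3 -m handwheel '0 0 0 0.001 0 0 0.036; 0 0 0 0.0015 0 0 0.036; 0 0 0 0.0015 0 0 0.036'
python3 -c "from h import *;print(env.state()['force'],env.state()['ee_pos'])"
```

```text
time_s: 12.93
ee_pos: [553.8, 124.1, 78.3]
ee_rot: [26.7, 90.0, -153.3]
force: [-0.7, -0.1, -1.7]
gripper_width: 46.5
time_s: 13.18
ee_pos: [554.4, 124.1, 77.6]
ee_rot: [-177.5, 89.9, 2.5]
force: [-0.6, -0.2, 2.4]
gripper_width: 46.2
[-0.64616094 -0.20406541  2.43582673] [554.37962468 124.11071347  77.57187196]
```

```bash
python3 -m handwheel '0 0 0 0 0 0 0.044; 0 0 0 0 0 0 0.048; 0 0 0 0 0 0 0.05; 0 0 0 0 0 0 0.06; 0 0 0 0 0 0 0.07; 0 0 0 0 0 0 0.07; 0 0 0 -0.01 0 0 0.07; 0 0 0 -0.03 0 0 0.07; 0 0 0 -0.06 0 0 0.07; 0 0 0 -0.09 0 0 0.07; 0 0 0 -0.12 0 0 0.07; 0 0 0 -0.12 0 0 0.07'
python3 -m handwheel '-7 0 0 -0.01 0.02 0 0.07; -14 0 0 -0.01 0.04 -0.005 0.07; -21 0 0 -0.01 0.06 -0.01 0.07; -28 0 0 -0.01 0.08 -0.015 0.07; -35 0 0 -0.01 0.1 -0.02 0.07; -42 0 0 -0.01 0.12 -0.025 0.065; -49 0 0 -0.01 0.14 -0.029 0.065; -56 0 0 -0.01 0.16 -0.029 0.065; -63 0 0 -0.01 0.18 -0.029 0.065; -70 0 0 -0.01 0.2 -0.029 0.062; -77 0 0 -0.01 0.22 -0.029 0.062; -84 0 0 -0.01 0.228 -0.029 0.062'
python3 -m handwheel '-6 0 0 0 0 0 0.062; -6 0 0 0 0 0 0.062; -6 0 0 0 0 0 0.062; -6 0 0 0 0 0 0.062'
python3 - <<'E'
from h import *
go(583,-103,130,0)
T=lambda u,v:((u+.5)/3-.5+175,(v+.5)/3-.5+115)
S=lambda u,v:((u+.5)/2.8-.5+230,(v+.5)/2.8-.5+125)
print(onz("top",T(372,121),82),onz("side",S(358,137),82))
a=env.grab_frame("top");b=env.grab_frame("side")
k=lambda i,x,y,w,h,f:cv2.resize(i[y:y+h,x:x+w,::-1],None,fx=f,fy=f,interpolation=2)
A=k(a,170,110,150,180,2.5);B=k(b,240,60,180,180,2.5)
cv2.imwrite("pics/g4.png",cv2.hconcat([A[:450],B]));cv2.imwrite("pics/g4s.png",b[:,:,::-1])
E
```

```text
time_s: 14.18
ee_pos: [557.5, 124.8, 204.2]
ee_rot: [-169.0, 89.2, 11.0]
force: [0.6, -0.0, 0.1]
gripper_width: 70.1
time_s: 15.18
ee_pos: [582.6, -106.4, 207.2]
ee_rot: [11.9, 89.9, -83.9]
force: [-0.4, 0.3, 0.1]
gripper_width: 62.0
time_s: 15.52
ee_pos: [582.8, -103.7, 207.1]
ee_rot: [75.6, 90.0, -14.5]
force: [0.0, 0.3, 0.4]
gripper_width: 62.1
turn [-0.13  0.   -0.01] shift [ 0.0771  0.0002 -0.0007] t 15.52 q6 -11.1
[ 578.95382171 -101.59383132   82.        ] [ 582.88857358 -102.87508003   82.        ]
```

View pics/g4.png

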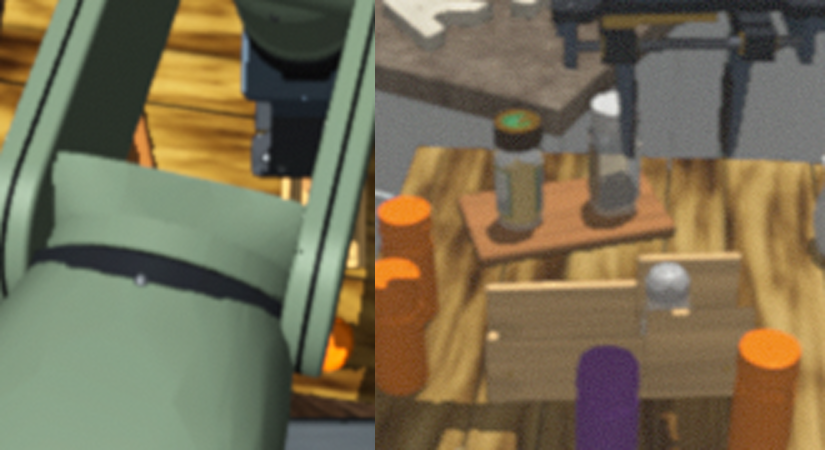

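Both jars stand upright on the board at (518,170) and (612,155), and the dome of the shaker is at (668,287). Next I will descend around the shaker along x.

```bash
python3 -m handwheel '0 0 0 0.02 0 0 0.062; 0 0 0 0.05 0 0 0.062; 0 0 0 0.08 0 0 0.062; 0 0 0 0.095 0 0 0.062; 0 0 0 0.1 0 0 0.062; 0 0 0 0.1 0 0 0.062; 0 0 0 0.1 0 0 0.062'
python3 - <<'E'
from h import *
go(583,-103,36,0)
b=env.grab_frame("side")
cv2.imwrite("pics/g5.png",cv2.resize(b[90:220,300:430,::-1],None,fx=4,fy=4,interpolation=2))
E
```

```text
time_s: 16.2
ee_pos: [583.6, -103.9, 107.8]
ee_rot: [76.3, 89.9, -13.7]
force: [-0.0, -0.2, -0.1]
gripper_width: 62.0
turn [-0.03  0.02 -0.09] shift [ 0.0718 -0.0007 -0.0009] t 16.2 q6 -11.2
```

View pics/g5.png

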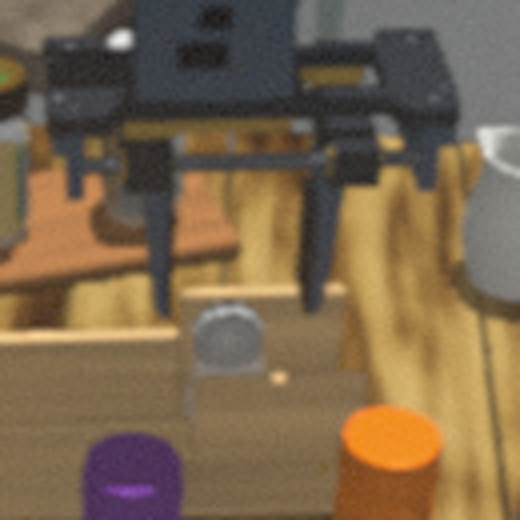

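The fingertips at (165,310) and (310,305) straddle the dome at (229,340). The dome sits about 3 mm nearer than the middle, so I'll shift 1.5 mm towards it and go down.

```bash
python3 -m handwheel '0 0 0 0.01 -0.0025 -0.0005 0.062; 0 0 0 0.025 -0.0025 -0.0005 0.062; 0 0 0 0.04 -0.0025 -0.0005 0.062; 0 0 0 0.052 -0.0025 -0.0005 0.062; 0 0 0 0.062 -0.0025 -0.0005 0.062; 0 0 0 0.069 -0.0025 -0.0005 0.062; 0 0 0 0.071 -0.0025 -0.0005 0.062; 0 0 0 0.071 -0.0025 -0.0005 0.062; 0 0 0 0.071 -0.0025 -0.0005 0.062'
python3 -m handwheel '0 0 0 0 0 0 0.056; 0 0 0 0 0 0 0.052; 0 0 0 0 0 0 0.048; 0 0 0 0 0 0 0.045; 0 0 0 0 0 0 0.042; 0 0 0 0 0 0 0.038; 0 0 0 0 0 0 0.036; 0 0 0 0 0 0 0.036; 0 0 0 0 0 0 0.036' 15
python3 -c "from h import *;go(583,-103,36,0);s=env.state();print(s['force'],s['torque'])"
```

```text
time_s: 17.0
ee_pos: [580.8, -103.6, 36.4]
ee_rot: [74.6, 89.9, -15.4]
force: [-0.7, 0.7, 0.7]
gripper_width: 61.9
time_s: 17.75
ee_pos: [581.0, -103.6, 36.4]
ee_rot: [77.2, 89.9, -12.8]
force: [1.8, 0.1, 3.3]
gripper_width: 40.8
turn [-0.03  0.02 -0.09] shift [ 0.0004  0.002  -0.0006] t 17.75 q6 -11.2
[1.77531067 0.1070202  3.26970259] [-0.03579499 -0.35672153 -0.01074956]
```

```bash
python3 -m handwheel '0 0 0 -0.002 0 0 0.036; 0 0 0 -0.006 0 0 0.036; 0 0 0 -0.015 0 0 0.036; 0 0 0 -0.03 0 0 0.036; 0 0 0 -0.05 0 0 0.036; 0 0 0 -0.07 0 0 0.036; 0 0 0 -0.09 0 0 0.036; 0 0 0 -0.11 0 0 0.036; 0 0 0 -0.125 0 0 0.036; 0 0 0 -0.13 0 0 0.036; 0 0 0 -0.13 0 0 0.036'
python3 - <<'E'
from h import *
s=env.state();print(s["force"],s["torque"],s["gripper_width"],s["ee_pos"])
b=env.grab_frame("side")
cv2.imwrite("pics/g6.png",cv2.resize(b[40:240,260:430,::-1],None,fx=3,fy=3,interpolation=2))
E
```

```text
time_s: 18.67
ee_pos: [580.8, -103.6, 167.6]
ee_rot: [76.3, 89.8, -13.7]
force: [-1.0, 0.2, -0.8]
gripper_width: 41.1
[-0.98857991  0.15289894 -0.78193806] [ 0.05261121 -0.09795339 -0.00461753] 41.11274391230161 [ 580.81532926 -103.56913371  167.60466835]
```

View pics/g6.png

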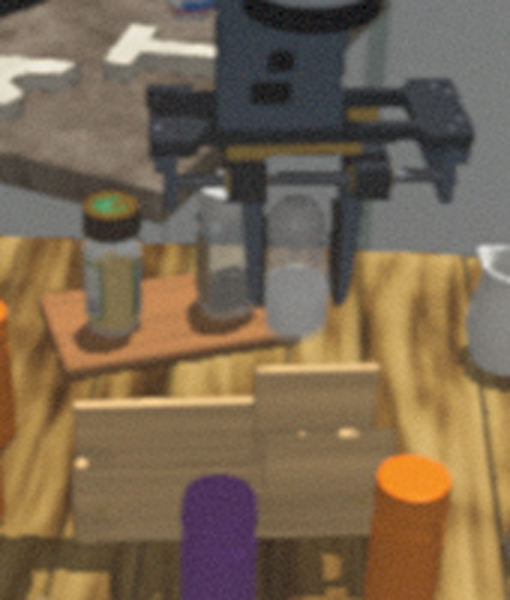

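Run:
```python
from h import *
print(onz("side",(359,111.5),213))
go(557.4,-354,150,8.3)
```

```text
[580.36389382 -92.06084764 213.        ]
turn [-8.33  0.01 -0.01] shift [ 0.0162 -0.0225  0.2506] t 18.72 q6 -11.2
```

```bash
python3 -m handwheel '-1 0 0 0 -0.001 0.006 0.036; -2 0 0 0 -0.002 0.02 0.036; -3 0 0 0 -0.004 0.04 0.036; -4 0 0 0 -0.006 0.065 0.036; -5 0 0 0 -0.009 0.095 0.036; -6 0 0 0 -0.012 0.125 0.036; -7 0 0 0 -0.015 0.155 0.036; -8.3 0 0 0 -0.018 0.185 0.036; -8.3 0 0 0 -0.02 0.21 0.036; -8.3 0 0 0 -0.0225 0.232 0.036; -8.3 0 0 0 -0.0225 0.246 0.036; -8.3 0 0 0 -0.0225 0.2505 0.036'
python3 -m handwheel '0 0 0 0.02 0 0 0.036; 0 0 0 0.05 0 0 0.036; 0 0 0 0.075 0 0 0.036; 0 0 0 0.095 0 0 0.036; 0 0 0 0.105 0 0 0.036; 0 0 0 0.11 0 0 0.036; 0 0 0 0.11 0 0 0.036; 0 0 0 0.11 0 0 0.036'
python3 - <<'E'
from h import *
go(557.4,-354,36,8.3);print(env.state()["ee_pos"])
a=env.grab_frame("top");b=env.grab_frame("side")
k=lambda i,x,y,w,h,f:cv2.resize(i[y:y+h,x:x+w,::-1],None,fx=f,fy=f,interpolation=2)
A=k(a,360,120,80,130,4);B=k(b,270,210,120,130,4)
cv2.imwrite("pics/g7.png",cv2.hconcat([A,B]))
E
```

```text
time_s: 19.72
ee_pos: [556.9, -355.7, 164.3]
ee_rot: [-119.7, 89.9, 158.4]
force: [-0.3, 0.0, -1.2]
gripper_width: 40.8
time_s: 20.38
ee_pos: [558.5, -353.9, 56.8]
ee_rot: [51.9, 89.9, -29.8]
force: [-1.1, -0.4, -1.4]
gripper_width: 41.3
turn [-0.    0.05 -0.07] shift [ 0.0208 -0.0011 -0.0001] t 20.38 q6 -41.7
[ 558.47562506 -353.91140389   56.84753566]
```

View pics/g7.png

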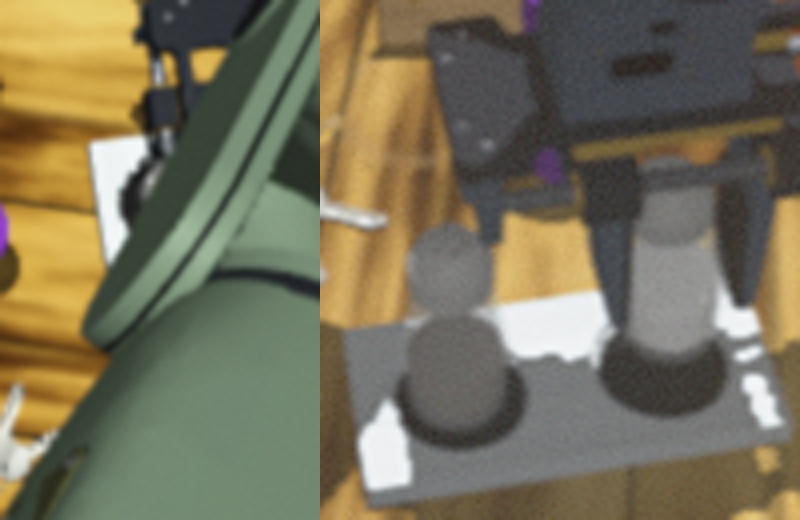

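Run:
```python
from h import *
P=lambda u,v:((u-319.5)/4-.5+270,(v+.5)/4-.5+210)
for z in(27,28.4,30):print("shaker front",onz("side",P(670,355),z))
print("shaker axis x",onz("side",P(672,215),28+70), onz("side",P(672,330),40))
print("twin front",onz("side",P(455,432),7),"expect",(474,-366-22))
print("recess front/back/centre", onz("side",P(664,415),12),onz("side",P(664,334),12),onz("side",P(664,374),12))
```

```text
shaker front [ 557.93645718 -364.46609052   27.        ]
shaker front [ 557.75391317 -365.60134018   28.4       ]
shaker front [ 557.54529145 -366.89876836   30.        ]
shaker axis x [ 556.31183242 -354.90006051   98.        ] [ 558.31137215 -362.5579155    40.        ]
twin front [ 471.06840668 -383.40724508    7.        ] expect (474, -388)
recess front/back/centre [ 554.4345016 -382.2394621   12.       ] [ 558.52726258 -341.2580831    12.        ] [ 556.46466684 -361.9111381    12.        ]
```

The side view shows the shaker base front edge at (670,355), about 8 mm on the +y side of the TCP, above the recess at (664,372). I'll shift by 8 mm, lower partly and look again.

```bash
python3 -m handwheel '0 0 0 0 -0.001 0.003 0.036; 0 0 0 0 -0.002 0.006 0.036; 0 0 0 0.004 -0.002 0.008 0.036; 0 0 0 0.008 -0.002 0.008 0.036; 0 0 0 0.012 -0.002 0.008 0.036; 0 0 0 0.013 -0.002 0.008 0.036; 0 0 0 0.013 -0.002 0.008 0.036; 0 0 0 0.013 -0.002 0.008 0.036'
python3 - <<'E'
from h import *
b=env.grab_frame("side");print(env.state()["ee_pos"],env.state()["force"])
cv2.imwrite("pics/g8.png",cv2.resize(b[220:340,275:390,::-1],None,fx=5,fy=5,interpolation=2))
E
```

```text
time_s: 21.15
ee_pos: [556.8, -362.0, 42.7]
ee_rot: [-130.9, 90.0, 147.4]
force: [-0.5, 0.1, -1.6]
gripper_width: 40.9
[ 556.92726927 -362.13614111   42.9302733 ] [-0.57186858 -0.67705003 -1.43813888]
```

View pics/g8.png

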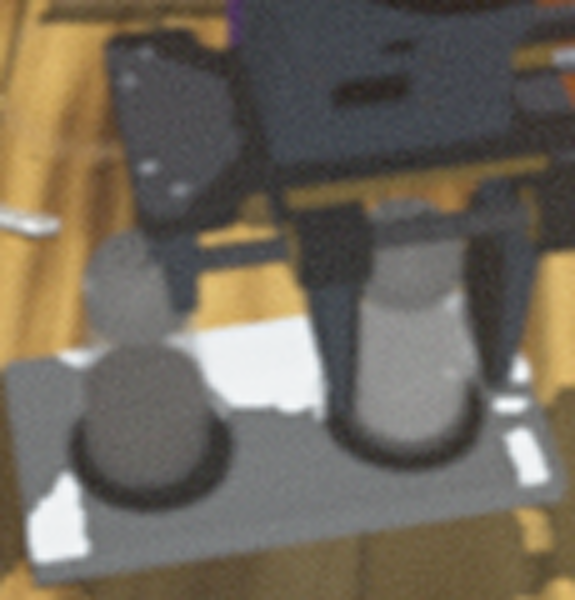

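The shaker now hangs over the free recess: its base front edge is at (408,440), the recess rim is at (407,468), and the side gaps are even. I'll lower it.

```bash
python3 -m handwheel '0 0 0 0.002 -0.001 0 0.036; 0 0 0 0.004 -0.001 0 0.036; 0 0 0 0.005 -0.001 0 0.036; 0 0 0 0.006 -0.001 0 0.036; 0 0 0 0.0065 -0.001 0 0.036; 0 0 0 0.0065 -0.001 0 0.036'
python3 -m handwheel '0 0 0 0.0005 0 0 0.036; 0 0 0 0.001 0 0 0.036; 0 0 0 0.001 0 0 0.036'
```

```text
time_s: 21.7
ee_pos: [555.8, -362.3, 36.3]
ee_rot: [-123.5, 90.0, 154.7]
force: [0.3, -0.8, -1.1]
gripper_width: 40.9
time_s: 21.95
ee_pos: [555.9, -362.4, 35.5]
ee_rot: [27.9, 90.0, -53.8]
force: [-0.4, -0.1, -1.1]
gripper_width: 40.8
```

```bash
python3 -m handwheel '0 0 0 0.0005 0 0 0.036; 0 0 0 0.001 0 0 0.036; 0 0 0 0.001 0 0 0.036'; python3 -m handwheel '0 0 0 0.0005 0 0 0.036; 0 0 0 0.001 0 0 0.036; 0 0 0 0.001 0 0 0.036'
```

```text
time_s: 22.2
ee_pos: [556.0, -362.5, 35.4]
ee_rot: [34.0, 90.0, -47.7]
force: [-1.0, 0.2, 5.1]
gripper_width: 41.2
time_s: 22.45
ee_pos: [556.0, -362.6, 35.3]
ee_rot: [35.5, 89.9, -46.2]
force: [-2.6, 1.8, 9.5]
gripper_width: 41.2
```

Contact came at 35.4 mm, exactly the height for the recess floor. Next I release and rise.

```bash
python3 -m handwheel '0 0 0 -0.001 0 0 0.036; 0 0 0 -0.001 0 0 0.041; 0 0 0 -0.001 0 0 0.043; 0 0 0 -0.001 0 0 0.046; 0 0 0 -0.001 0 0 0.052; 0 0 0 -0.001 0 0 0.06; 0 0 0 -0.001 0 0 0.06; 0 0 0 -0.001 0 0 0.06'
python3 -m handwheel '0 0 0 -0.01 0 0 0.06; 0 0 0 -0.03 0 0 0.06; 0 0 0 -0.06 0 0 0.06; 0 0 0 -0.09 0 0 0.06; 0 0 0 -0.12 0 0 0.06; 0 0 0 -0.15 0 0 0.06; 0 0 0 -0.165 0 0 0.06; 0 0 0 -0.165 0 0 0.06'
python3 -c "from h import *;go(554,124,200,90)"
```

```text
time_s: 23.12
ee_pos: [555.8, -362.2, 34.2]
ee_rot: [-129.8, 90.0, 148.4]
force: [-0.6, -0.0, -0.5]
gripper_width: 60.1
time_s: 23.78
ee_pos: [557.8, -363.6, 205.3]
ee_rot: [47.5, 89.4, -34.2]
force: [0.5, -0.7, -0.1]
gripper_width: 59.8
turn [-8.173e+01  6.300e-01 -7.000e-02] shift [ 0.0025  0.0664 -0.4831] t 23.78 q6 -42.4
```

```bash
python3 -m handwheel '-6 0 0 0 0.005 -0.03 0.06; -12 0 0 0 0.01 -0.06 0.065; -19 0 0 0 0.015 -0.1 0.07; -26 0 0 0 0.02 -0.14 0.07; -33 0 0 0 0.025 -0.18 0.07; -40 0 0 0 0.03 -0.22 0.07; -47 0 0 0 0.036 -0.26 0.07; -54 0 0 0 0.042 -0.3 0.07; -61 0 0 0 0.048 -0.34 0.07; -68 0 0 0 0.054 -0.38 0.07; -75 0 0 0 0.06 -0.42 0.07; -81.7 0 0 0 0.064 -0.455 0.07'
python3 -m handwheel '0 0 0 0 0.02 0 0.07; 0 0 0 0 0.03 0 0.07; 0 0 0 0 0.03 0 0.07; 0 0 0 0 0.03 0 0.07; 0 0 0 0 0.03 0 0.07'
python3 - <<'E'
from h import *
go(554,124,78,90)
a=env.grab_frame("top");b=env.grab_frame("side")
k=lambda i,x,y,w,h,f:cv2.resize(i[y:y+h,x:x+w,::-1],None,fx=f,fy=f,interpolation=2)
A=k(a,280,120,160,120,2.4);A2=k(a,375,145,60,80,5)
B=k(b,240,80,180,240,2.2)
A2=cv2.copyMakeBorder(A2,0,B.shape[0]-A2.shape[0],0,0,0)
cv2.imwrite("pics/g9.png",cv2.hconcat([A2,B]))
E
```

```text
time_s: 24.78
ee_pos: [552.8, 99.6, 198.6]
ee_rot: [174.0, 89.9, 174.3]
force: [0.7, -0.2, -0.2]
gripper_width: 69.7
time_s: 25.2
ee_pos: [553.6, 125.8, 199.1]
ee_rot: [-124.4, 89.9, -124.5]
force: [0.7, -0.5, 0.7]
gripper_width: 70.0
turn [-0.11 -0.04  0.06] shift [ 0.1211 -0.0016  0.0004] t 25.2 q6 -78.2
```

View pics/g9.png

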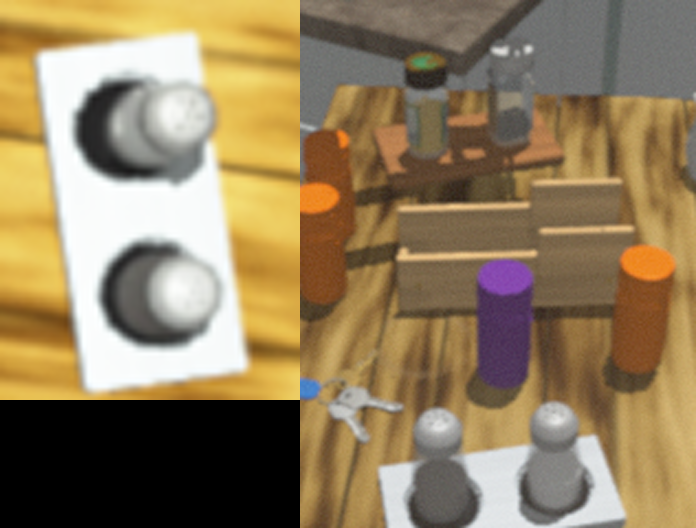

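Run:
```python
from h import *
np.set_printoptions(precision=1,suppress=True)
print("shaker",tri((410.6,167.6),(355.2,273.8)));print("twin",tri((411,203.2),(302.5,276.5)))
T=lambda u,v:((u+.5)/5-.5+375,(v+.5)/5-.5+145)
print("recess free",onz("top",T(135,128),12), "left/right edge",onz("top",T(76,130),12),"twin recess left",onz("top",T(102,292),12))
for n,u,v in(("base left shaker",110,130),("twin base left",110,295)):print(n,onz("top",T(u,v),7),onz("top",T(u,v),12))
```

```text
shaker (array([ 553.5, -360.7,   81.3]), np.float64(1.5335541741082281))
twin (array([ 471.8, -361.8,   79.9]), np.float64(0.3542880973531819))
recess free [ 557.7 -356.9   12. ] left/right edge [ 556.2 -327.3   12. ] twin recess left [ 475.2 -340.3   12. ]
base left shaker [ 557.2 -345.5    7. ] [ 556.5 -344.3   12. ]
twin base left [ 474.  -345.5    7. ] [ 473.8 -344.3   12. ]
```

The top crop shows the free recess centred at (135,128), with the shaker's dome at (180,115) and its body shifted right. Triangulation puts the dome about 6–7 mm to the −y side of the recess centre, so it is seated off-centre. I'll regrasp and recentre it before touching the jars.

```bash
python3 -c "from h import *;go(556,-361,200,8.3)"
```

```text
turn [8.156e+01 1.000e-02 3.000e-02] shift [-4.000e-04 -4.866e-01  3.400e-03] t 25.3 q6 -78.2
```

```bash
python3 -m handwheel '6 0 0 0 -0.02 0 0.06; 12 0 0 0 -0.06 0 0.06; 19 0 0 0 -0.1 0 0.06; 26 0 0 0 -0.14 0 0.06; 33 0 0 0 -0.18 0 0.06; 40 0 0 0 -0.22 0.001 0.06; 47 0 0 0 -0.26 0.001 0.06; 54 0 0 0 -0.3 0.002 0.06; 61 0 0 0 -0.34 0.002 0.06; 68 0 0 0 -0.38 0.003 0.06; 75 0 0 0 -0.42 0.003 0.06; 81.5 0 0 0 -0.46 0.0034 0.06'
python3 -m handwheel '0 0 0 0 -0.004 0.0267 0.06; 0 0 0 0 -0.004 0.0267 0.06; 0 0 0 0 -0.004 0.0267 0.06; 0 0 0 0 -0.004 0.0267 0.06; 0 0 0 0 -0.004 0.0267 0.06'
python3 -c "from h import *;go(556,-361,36,8.3)"
```

```text
time_s: 26.3
ee_pos: [555.6, -336.1, 199.6]
ee_rot: [-8.4, 90.0, -90.4]
force: [1.5, -0.1, 0.8]
gripper_width: 60.3
time_s: 26.72
ee_pos: [556.6, -359.0, 199.6]
ee_rot: [-173.3, 90.0, 105.2]
force: [-1.2, 1.4, 0.4]
gripper_width: 60.3
turn [ 0.2  -0.03  0.  ] shift [ 0.1636 -0.0009  0.002 ] t 26.72 q6 -42.3
```

```bash
python3 -m handwheel '0 0 0 0.03 -0.001 0.001 0.06; 0 0 0 0.06 -0.001 0.001 0.06; 0 0 0 0.09 -0.001 0.001 0.06; 0 0 0 0.115 -0.001 0.001 0.06; 0 0 0 0.135 -0.001 0.001 0.06; 0 0 0 0.15 -0.001 0.001 0.06; 0 0 0 0.158 -0.001 0.001 0.06; 0 0 0 0.1625 -0.001 0.001 0.06; 0 0 0 0.1625 -0.001 0.001 0.06; 0 0 0 0.1625 -0.001 0.001 0.06'
python3 -m handwheel '0 0 0 0 0 0 0.055; 0 0 0 0 0 0 0.051; 0 0 0 0 0 0 0.048; 0 0 0 0 0 0 0.045; 0 0 0 0 0 0 0.042; 0 0 0 0 0 0 0.04; 0 0 0 0 0 0 0.036; 0 0 0 0 0 0 0.036; 0 0 0 0 0 0 0.036' 12
python3 -c "from h import *;go(557.2,-354.7,46,8.3)"
```

```text
time_s: 27.55
ee_pos: [556.8, -360.9, 38.0]
ee_rot: [47.1, 89.9, -34.4]
force: [-0.2, -0.4, -0.2]
gripper_width: 59.8
time_s: 28.3
ee_pos: [556.0, -361.1, 37.2]
ee_rot: [-22.4, 90.0, -103.9]
force: [-1.5, -0.6, 2.6]
gripper_width: 41.2
turn [0.18 0.02 0.01] shift [-0.0088  0.0022 -0.0062] t 28.3 q6 -42.5
```

```bash
python3 -m handwheel '0 0 0 -0.002 0 0 0.036; 0 0 0 -0.006 0 0 0.036; 0 0 0 -0.01 0 0 0.036; 0 0 0 -0.01 0.001 -0.003 0.036; 0 0 0 -0.01 0.002 -0.006 0.036; 0 0 0 -0.01 0.002 -0.006 0.036; 0 0 0 -0.006 0.002 -0.006 0.036; 0 0 0 -0.003 0.002 -0.006 0.036; 0 0 0 -0.001 0.002 -0.006 0.036; 0 0 0 -0.001 0.002 -0.006 0.036'
python3 -m handwheel '0 0 0 0.0005 0 0 0.036; 0 0 0 0.001 0 0 0.036; 0 0 0 0.001 0 0 0.036'
python3 -m handwheel '0 0 0 0.0005 0 0 0.036; 0 0 0 0.001 0 0 0.036; 0 0 0 0.001 0 0 0.036'
```

```text
time_s: 29.13
ee_pos: [557.0, -354.7, 37.5]
ee_rot: [-119.8, 90.0, 158.7]
force: [0.1, 0.8, -1.4]
gripper_width: 41.4
time_s: 29.38
ee_pos: [557.1, -354.9, 37.2]
ee_rot: [3.7, 90.0, -77.8]
force: [-0.2, 0.5, 1.0]
gripper_width: 40.6
time_s: 29.63
ee_pos: [557.2, -355.0, 37.1]
ee_rot: [26.7, 90.0, -54.9]
force: [-2.2, -0.2, 6.2]
gripper_width: 40.7
```

Contact came at the same height (37.2), so the shaker is on the recess floor. I release, rise, and go to the white jar.

```bash
python3 -m handwheel '0 0 0 -0.001 0 0 0.036; 0 0 0 -0.001 0 0 0.041; 0 0 0 -0.001 0 0 0.043; 0 0 0 -0.001 0 0 0.046; 0 0 0 -0.001 0 0 0.052; 0 0 0 -0.001 0 0 0.06; 0 0 0 -0.001 0 0 0.06'
python3 -m handwheel '0 0 0 -0.01 0 0 0.06; 0 0 0 -0.03 0 0 0.06; 0 0 0 -0.06 0 0 0.06; 0 0 0 -0.09 0 0 0.06; 0 0 0 -0.12 0 0 0.06; 0 0 0 -0.15 0 0 0.06; 0 0 0 -0.165 0 0 0.06; 0 0 0 -0.165 0 0 0.06'
python3 -m handwheel '-6 0 0 0 0.005 -0.03 0.06; -12 0 0 0 0.01 -0.06 0.065; -19 0 0 0 0.015 -0.1 0.07; -26 0 0 0 0.02 -0.14 0.07; -33 0 0 0 0.025 -0.18 0.07; -40 0 0 0 0.03 -0.22 0.07; -47 0 0 0 0.036 -0.26 0.07; -54 0 0 0 0.042 -0.3 0.07; -61 0 0 0 0.048 -0.34 0.07; -68 0 0 0 0.054 -0.38 0.07; -75 0 0 0 0.06 -0.42 0.07; -81.7 0 0 0 0.064 -0.455 0.07'
python3 -m handwheel '0 0 0 0 0.02 0 0.07; 0 0 0 0 0.02 0 0.07; 0 0 0 0 0.02 0 0.07; 0 0 0 0 0.02 0 0.07; 0 0 0 0 0.02 0 0.07'
python3 - <<'E'
from h import *
go(554.2,124,78.5,90)
a=env.grab_frame("top");b=env.grab_frame("side")
k=lambda i,x,y,w,h,f:cv2.resize(i[y:y+h,x:x+w,::-1],None,fx=f,fy=f,interpolation=2)
cv2.imwrite("pics/g10.png",cv2.hconcat([k(a,375,145,60,80,5),k(b,270,240,130,100,4)]))
E
```

```text
time_s: 30.22
ee_pos: [557.1, -354.7, 36.7]
ee_rot: [-131.2, 90.0, 147.2]
force: [-0.3, -0.0, -0.3]
gripper_width: 59.4
time_s: 30.88
ee_pos: [559.1, -356.0, 207.8]
ee_rot: [47.8, 89.4, -33.7]
force: [0.1, 0.2, -0.2]
gripper_width: 60.2
time_s: 31.88
ee_pos: [552.5, 107.2, 201.0]
ee_rot: [175.7, 89.9, 176.3]
force: [1.1, 0.2, -0.6]
gripper_width: 70.0
time_s: 32.3
ee_pos: [553.2, 123.4, 201.6]
ee_rot: [-136.2, 89.9, -136.2]
force: [1.0, -0.3, 1.1]
gripper_width: 70.1
turn [ 0.08 -0.04  0.04] shift [0.1231 0.0007 0.0011] t 32.3 q6 -78.6
```

View pics/g10.png

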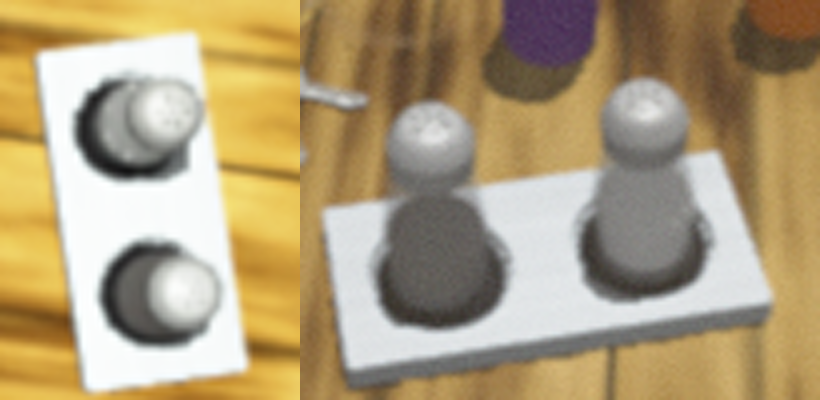

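The shaker is now upright and well inside the free recess (top view (130,125), side view (645,240)), matching the twin. Next is the white jar.

```bash
python3 -m handwheel '0 0 0 0.03 0.0007 0.0012 0.07; 0 0 0 0.06 0.0007 0.0012 0.07; 0 0 0 0.085 0.0007 0.0012 0.07; 0 0 0 0.105 0.0007 0.0012 0.07; 0 0 0 0.116 0.0007 0.0012 0.07; 0 0 0 0.121 0.0007 0.0012 0.07; 0 0 0 0.1225 0.0007 0.0012 0.07; 0 0 0 0.1225 0.0007 0.0012 0.07; 0 0 0 0.1225 0.0007 0.0012 0.07'
python3 -c "from h import *;go(554.3,124.1,78.5,90)"
```

```text
time_s: 33.15
ee_pos: [555.6, 125.5, 80.7]
ee_rot: [9.0, 89.8, 9.1]
force: [0.7, 0.5, -0.1]
gripper_width: 70.0
turn [ 0.16  0.15 -0.02] shift [ 0.0022 -0.0014 -0.0013] t 33.15 q6 -78.6
```

```bash
python3 -m handwheel '0 0 0 0.0022 -0.0014 -0.0013 0.07; 0 0 0 0.0022 -0.0014 -0.0013 0.06; 0 0 0 0.0022 -0.0014 -0.0013 0.054; 0 0 0 0.0022 -0.0014 -0.0013 0.05; 0 0 0 0.0022 -0.0014 -0.0013 0.047; 0 0 0 0.0022 -0.0014 -0.0013 0.045; 0 0 0 0.0022 -0.0014 -0.0013 0.04; 0 0 0 0.0022 -0.0014 -0.0013 0.036; 0 0 0 0.0022 -0.0014 -0.0013 0.036; 0 0 0 0.0022 -0.0014 -0.0013 0.036; 0 0 0 0.0022 -0.0014 -0.0013 0.036' 15
python3 -m handwheel '0 0 0 -0.002 0 0 0.036; 0 0 0 -0.006 0 0 0.036; 0 0 0 -0.015 0 0 0.036; 0 0 0 -0.03 0 0 0.036; 0 0 0 -0.05 0 0 0.036; 0 0 0 -0.07 0 0 0.036; 0 0 0 -0.09 0 0 0.036; 0 0 0 -0.11 0 0 0.036; 0 0 0 -0.12 0 0 0.036; 0 0 0 -0.125 0 0 0.036; 0 0 0 -0.125 0 0 0.036'
python3 -c "from h import *;go(524.4,-105.4,200)"
```

```text
time_s: 34.07
ee_pos: [553.5, 124.2, 77.5]
ee_rot: [24.9, 90.0, 25.1]
force: [-0.4, 1.4, 1.8]
gripper_width: 46.2
time_s: 34.98
ee_pos: [553.6, 124.1, 203.2]
ee_rot: [5.6, 89.9, 5.7]
force: [0.0, -0.5, -1.5]
gripper_width: 46.4
turn [ 0.17  0.1  -0.01] shift [ 0.0031 -0.2294 -0.0299] t 34.98 q6 -78.7
```

```bash
python3 -m handwheel '0 0 0 0 -0.006 0 0.036; 0 0 0 0 -0.02 -0.002 0.036; 0 0 0 0 -0.04 -0.005 0.036; 0 0 0 0 -0.065 -0.01 0.036; 0 0 0 0 -0.09 -0.015 0.036; 0 0 0 0 -0.115 -0.02 0.036; 0 0 0 0 -0.14 -0.025 0.036; 0 0 0 0 -0.17 -0.03 0.036; 0 0 0 0 -0.195 -0.03 0.036; 0 0 0 0 -0.215 -0.03 0.036; 0 0 0 0 -0.226 -0.03 0.036; 0 0 0 0 -0.2295 -0.03 0.036'
python3 -m handwheel '0 0 0 0 0 0 0.036; 0 0 0 0 0 0 0.036; 0 0 0 0 0 0 0.036; 0 0 0 0 0 0 0.036'
python3 -c "from h import *;go(523.9,-105.4,83)"
```

```text
time_s: 35.98
ee_pos: [523.0, -107.7, 201.3]
ee_rot: [-175.4, 89.9, -175.4]
force: [-0.3, 0.6, -1.2]
gripper_width: 46.4
time_s: 36.32
ee_pos: [523.9, -104.6, 202.2]
ee_rot: [132.1, 90.0, 132.3]
force: [0.6, 0.0, -1.8]
gripper_width: 46.1
turn [ 0.26 -0.01 -0.01] shift [ 0.1192 -0.0009 -0.    ] t 36.32 q6 -102.8
```

```bash
python3 -m handwheel '0 0 0 0.01 -0.001 0 0.036; 0 0 0 0.03 -0.001 0 0.036; 0 0 0 0.05 -0.001 0 0.036; 0 0 0 0.07 -0.001 0 0.036; 0 0 0 0.09 -0.001 0 0.036; 0 0 0 0.105 -0.001 0 0.036; 0 0 0 0.114 -0.001 0 0.036; 0 0 0 0.119 -0.001 0 0.036; 0 0 0 0.119 -0.001 0 0.036; 0 0 0 0.119 -0.001 0 0.036'
python3 -c "from h import *;go(523.9,-105.4,73.5)"
```

```text
time_s: 37.15
ee_pos: [524.4, -106.5, 83.6]
ee_rot: [-19.2, 89.9, -19.0]
force: [0.0, -0.1, -0.5]
gripper_width: 46.5
turn [0.19 0.05 0.02] shift [ 0.0101  0.0011 -0.0005] t 37.15 q6 -102.9
```

```bash
python3 -m handwheel '0 0 0 0.004 0.001 -0.0005 0.036; 0 0 0 0.007 0.001 -0.0005 0.036; 0 0 0 0.0085 0.001 -0.0005 0.036; 0 0 0 0.0095 0.001 -0.0005 0.036; 0 0 0 0.0095 0.001 -0.0005 0.036'
python3 -m handwheel '0 0 0 0.0005 0 0 0.036; 0 0 0 0.001 0 0 0.036; 0 0 0 0.001 0 0 0.036'
```

```text
time_s: 37.57
ee_pos: [523.4, -105.6, 73.7]
ee_rot: [-108.9, 90.0, -108.8]
force: [-0.6, 0.0, -1.5]
gripper_width: 46.1
time_s: 37.82
ee_pos: [524.0, -105.7, 73.5]
ee_rot: [-14.3, 89.9, -14.1]
force: [0.1, 0.4, 4.2]
gripper_width: 46.5
```

Contact came at 73.5 mm as expected. I release and go for the black jar.

```bash
python3 -m handwheel '0 0 0 -0.0005 0 0 0.046; 0 0 0 -0.0005 0 0 0.048; 0 0 0 -0.0005 0 0 0.05; 0 0 0 -0.0005 0 0 0.06; 0 0 0 -0.0005 0 0 0.07; 0 0 0 -0.0005 0 0 0.07; 0 0 0 -0.01 0 0 0.07; 0 0 0 -0.03 0 0 0.07; 0 0 0 -0.06 0 0 0.07; 0 0 0 -0.09 0 0 0.07; 0 0 0 -0.12 0 0 0.07; 0 0 0 -0.125 0 0 0.07'
python3 -m handwheel '0 0 0 0 0.03 -0.008 0.07; 0 0 0 0 0.06 -0.018 0.07; 0 0 0 0 0.09 -0.028 0.07; 0 0 0 0 0.12 -0.038 0.07; 0 0 0 0 0.15 -0.048 0.07; 0 0 0 0 0.18 -0.058 0.07; 0 0 0 0 0.2 -0.06 0.07; 0 0 0 0 0.2095 -0.0605 0.07; 0 0 0 0 0.2095 -0.0605 0.07; 0 0 0 0 0.2095 -0.0605 0.07; 0 0 0 0 0.2095 -0.0605 0.07'
python3 -c "from h import *;go(463.5,104.1,85)"
```

```text
time_s: 38.82
ee_pos: [526.3, -106.2, 203.9]
ee_rot: [-13.6, 89.4, -13.4]
force: [0.4, -0.7, 0.1]
gripper_width: 69.9
time_s: 39.73
ee_pos: [462.6, 102.8, 197.7]
ee_rot: [-93.9, 90.0, -93.7]
force: [-0.1, -0.5, 0.7]
gripper_width: 70.1
turn [ 0.13 -0.    0.04] shift [0.1127 0.0014 0.0009] t 39.73 q6 -78.9
```

```bash
python3 -m handwheel '0 0 0 0.03 0.001 0.001 0.07; 0 0 0 0.06 0.001 0.001 0.07; 0 0 0 0.085 0.001 0.001 0.07; 0 0 0 0.102 0.001 0.001 0.07; 0 0 0 0.11 0.001 0.001 0.07; 0 0 0 0.1125 0.001 0.001 0.07; 0 0 0 0.1125 0.001 0.001 0.07; 0 0 0 0.1125 0.001 0.001 0.07; 0 0 0 0.1125 0.001 0.001 0.07'
python3 -c "from h import *;go(463.5,104.1,76.5)"
```

```text
time_s: 40.48
ee_pos: [464.4, 104.7, 86.4]
ee_rot: [8.1, 89.8, 8.3]
force: [-0.8, -0.1, 0.4]
gripper_width: 70.0
turn [ 0.15  0.15 -0.02] shift [ 0.0099 -0.0006 -0.0009] t 40.48 q6 -78.8
```

```bash
python3 -m handwheel '0 0 0 0.004 -0.0006 -0.0005 0.07; 0 0 0 0.008 -0.0006 -0.0005 0.07; 0 0 0 0.01 -0.0006 -0.0005 0.06; 0 0 0 0.01 -0.0006 -0.0005 0.054; 0 0 0 0.01 -0.0006 -0.0005 0.05; 0 0 0 0.01 -0.0006 -0.0005 0.047; 0 0 0 0.01 -0.0006 -0.0005 0.044; 0 0 0 0.01 -0.0006 -0.0005 0.04; 0 0 0 0.01 -0.0006 -0.0005 0.036; 0 0 0 0.01 -0.0006 -0.0005 0.036; 0 0 0 0.01 -0.0006 -0.0005 0.036; 0 0 0 0.01 -0.0006 -0.0005 0.036' 15
python3 -m handwheel '0 0 0 -0.002 0 0 0.036; 0 0 0 -0.006 0 0 0.036; 0 0 0 -0.015 0 0 0.036; 0 0 0 -0.03 0 0 0.036; 0 0 0 -0.05 0 0 0.036; 0 0 0 -0.07 0 0 0.036; 0 0 0 -0.09 0 0 0.036; 0 0 0 -0.11 0 0 0.036; 0 0 0 -0.12 0 0 0.036; 0 0 0 -0.125 0 0 0.036; 0 0 0 -0.125 0 0 0.036'
python3 -c "from h import *;go(466.2,-105.4,200)"
```

```text
time_s: 41.48
ee_pos: [462.9, 104.2, 75.3]
ee_rot: [14.8, 90.0, 15.0]
force: [0.6, 0.4, 0.9]
gripper_width: 43.9
time_s: 42.4
ee_pos: [463.2, 104.2, 201.2]
ee_rot: [7.9, 89.9, 8.1]
force: [-0.3, -0.4, -1.3]
gripper_width: 43.6
turn [ 0.17  0.12 -0.02] shift [ 0.0012 -0.2096  0.0023] t 42.4 q6 -78.9
```

```bash
python3 -m handwheel '0 0 0 0 -0.006 0 0.036; 0 0 0 0 -0.02 0 0.036; 0 0 0 0 -0.04 0 0.036; 0 0 0 0 -0.065 0 0.036; 0 0 0 0 -0.09 0 0.036; 0 0 0 0 -0.115 0.001 0.036; 0 0 0 0 -0.14 0.002 0.036; 0 0 0 0 -0.165 0.0025 0.036; 0 0 0 0 -0.185 0.0025 0.036; 0 0 0 0 -0.2 0.0025 0.036; 0 0 0 0 -0.207 0.0025 0.036; 0 0 0 0 -0.2095 0.0025 0.036'
python3 -m handwheel '0 0 0 0 0 0 0.036; 0 0 0 0 0 0 0.036; 0 0 0 0.01 0 0 0.036; 0 0 0 0.03 0 0 0.036; 0 0 0 0.05 0 0 0.036; 0 0 0 0.07 0 0 0.036; 0 0 0 0.09 0 0 0.036; 0 0 0 0.105 0 0 0.036; 0 0 0 0.114 0 0 0.036; 0 0 0 0.117 0 0 0.036; 0 0 0 0.117 0 0 0.036; 0 0 0 0.117 0 0 0.036'
python3 -c "from h import *;go(465.8,-105.4,71.3)"
```

```text
time_s: 43.4
ee_pos: [465.2, -106.3, 199.1]
ee_rot: [170.5, 89.9, 170.5]
force: [-0.3, 0.2, -0.7]
gripper_width: 43.8
time_s: 44.4
ee_pos: [466.5, -105.2, 83.7]
ee_rot: [-16.7, 89.9, -16.5]
force: [-0.2, 0.3, -1.1]
gripper_width: 43.7
turn [0.2  0.07 0.02] shift [ 0.0124 -0.0002 -0.0007] t 44.4 q6 -104.3
```

```bash
python3 -m handwheel '0 0 0 0.004 0 -0.0005 0.036; 0 0 0 0.008 0 -0.0005 0.036; 0 0 0 0.01 0 -0.0005 0.036; 0 0 0 0.0115 0 -0.0005 0.036; 0 0 0 0.0115 0 -0.0005 0.036'
python3 -m handwheel '0 0 0 0.0005 0 0 0.036; 0 0 0 0.001 0 0 0.036; 0 0 0 0.001 0 0 0.036'
```

```text
time_s: 44.82
ee_pos: [465.3, -105.3, 71.5]
ee_rot: [-177.2, 90.0, -177.1]
force: [-0.8, 0.8, -2.2]
gripper_width: 43.5
time_s: 45.07
ee_pos: [465.7, -105.4, 71.3]
ee_rot: [-13.9, 90.0, -13.7]
force: [-0.8, 0.9, 3.9]
gripper_width: 43.6
```

```bash
python3 -m handwheel '0 0 0 -0.0005 0 0 0.044; 0 0 0 -0.0005 0 0 0.046; 0 0 0 -0.0005 0 0 0.05; 0 0 0 -0.0005 0 0 0.06; 0 0 0 -0.0005 0 0 0.07; 0 0 0 -0.0005 0 0 0.07; 0 0 0 -0.01 0 0 0.07; 0 0 0 -0.03 0 0 0.07; 0 0 0 -0.06 0 0 0.07; 0 0 0 -0.09 0 0 0.07; 0 0 0 -0.12 0 0 0.07; 0 0 0 -0.14 0 0 0.07'
python3 -m handwheel '0 0 0 0 -0.03 -0.015 0.07; 0 0 0 0 -0.06 -0.03 0.07; 0 0 0 0 -0.09 -0.045 0.07; 0 0 0 0 -0.12 -0.06 0.07; 0 0 0 0 -0.15 -0.075 0.07; 0 0 0 0 -0.18 -0.09 0.07; 0 0 0 0 -0.21 -0.105 0.07; 0 0 0 0 -0.24 -0.12 0.07; 0 0 0 0 -0.27 -0.135 0.07; 0 0 0 0 -0.3 -0.15 0.07; 0 0 0 0 -0.33 -0.165 0.07; 0 0 0 0 -0.35 -0.17 0.07'
python3 -m handwheel '0 0 0 0 -0.02 -0.01 0.07; 0 0 0 0 -0.05 -0.02 0.07; 0 0 0 0 -0.07 -0.03 0.07; 0 0 0 0 -0.07 -0.03 0.07; 0 0 0 0 -0.07 -0.03 0.07'
python3 - <<'E'
from h import *
a=env.grab_frame("top");b=env.grab_frame("side")
k=lambda i,x,y,w,h,f:cv2.resize(i[y:y+h,x:x+w,::-1],None,fx=f,fy=f,interpolation=2)
A=k(a,270,115,160,120,2.5);A2=k(cv2.imread("pics/top0.png")[:,:,::-1],270,115,160,120,2.5)
A=cv2.vconcat([A,A2[:,:]])[:600]
cv2.imwrite("pics/g11.png",cv2.hconcat([A[:480],cv2.copyMakeBorder(k(b,240,125,165,200,2.4),0,0,0,0,0)[:480]]) if 1 else A)
d0=cv2.imread("pics/top0.png")
m=cv2.inRange(cv2.cvtColor(a,cv2.COLOR_RGB2HSV),(40,60,40),(85,255,255))[150:230,280:320]
n,_,s,c=cv2.connectedComponentsWithStats(m);print([(c[i]+[280,150],s[i,4]) for i in range(1,n)])
def cap(bgr):
    w=cv2.inRange(cv2.cvtColor(bgr,cv2.COLOR_BGR2HSV),(0,0,150),(180,45,255))[160:195,285:315]
    n,_,s,c=cv2.connectedComponentsWithStats(w);i=1+s[1:,4].argmax();return c[i]+[285,160],s[i,4]
print(cap(d0),cap(a[:,:,::-1]))
E
```

```text
time_s: 46.07
ee_pos: [466.3, -105.6, 214.5]
ee_rot: [-15.7, 89.7, -15.5]
force: [0.0, 0.7, 0.9]
gripper_width: 69.9
time_s: 47.07
ee_pos: [299.4, -455.1, 211.5]
ee_rot: [-140.9, 89.3, -141.7]
force: [-0.5, -0.6, 1.0]
gripper_width: 70.0
time_s: 47.48
ee_pos: [291.5, -509.8, 209.7]
ee_rot: [-146.0, 87.5, -148.7]
force: [-0.5, 0.2, -1.0]
gripper_width: 69.9
[(array([299.5375, 202.75  ]), np.int32(80))]
(array([298.36990596, 176.34169279]), np.int32(319)) (array([298.71746032, 176.21269841]), np.int32(315))
```

View pics/g11.png

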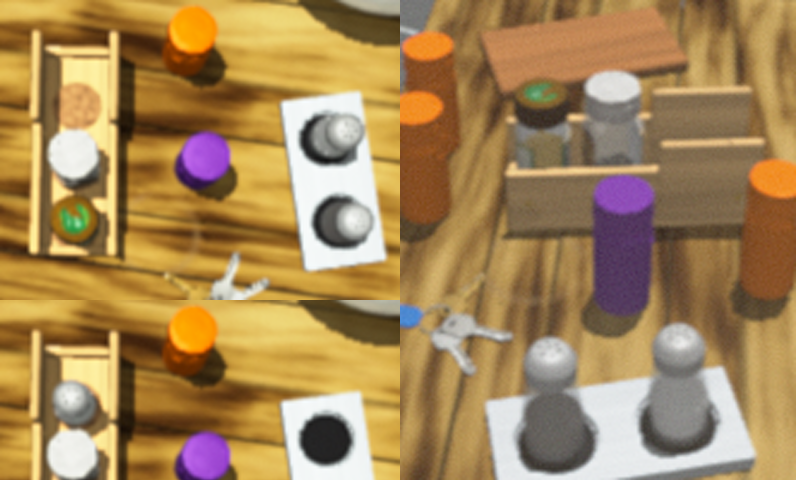

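Both jars are upright in the rack within half a pixel (about 1 mm) of where they started: green patch (299.5,202.8) against (299.4,203.2), white cap (298.7,176.2) against (298.4,176.3). The shaker is upright in its recess, the twin is in place, and the arm is clear.

```bash
python3 -c "from h import *;print(env.job_done())"
```

```text
the job is handed in; nothing more can be done
None
```

The job is done and handed in at about 47.6 s; no verdict was reported. I stood both jars on the board, seated the shaker in the free recess of the cruet tray, then put the white jar back in the middle place and the black jar in front.

**Jars:** the last pictures show both upright in the rack. Their caps are within half a pixel of the starting pictures, about 1 mm.

**Shaker:** it stands upright in the recess like its twin, and touched down at the recess-floor height both times.

**Twin, look-alikes and arm:** the twin and the look-alikes look undisturbed. The gripper is empty and clear of everything.

**What disagreed or needed mending:**
- **Shaker off-centre at first:** my side-view estimate was wrong, so it first sat 6–7 mm off-centre. I regrasped it and recentred it before touching the jars.
- **Grip widths:** the gripper read about 46 mm on the white jar and 41 mm on the shaker, against 44 mm given, but both held firmly.
- **Pictures:** I viewed 15, one over the budget.

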